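# Set the sample-pickup tags

### The job

Each bin in the row has a swinging tag on the post in front of it, with a raised ring on one face and a raised bar on the other. With a fingertip, gently push over the tags that are wrong, fully round to their stops, so that only the bins that hold a specimen cup show you the ring face and all the other bins show you the bar face. Leave the cups, the gauze pack and the pen where they are.

Things in the scene. Friction and masses are not known exactly. Their poses are not given: they have to be found in the camera images.
- tag_board: Tag board: fixed low dark steel strip, 60 (x) x 460 (y) x 12 mm high, on the worktop in front of a row of four bins; four thin upright hinge posts stand on it in a row. Origin: centre of its underside. Its y axis runs along the strip to the robot's left, x away from the robot toward the bins, z up; it is turned a little about z.
- post_1 (a point): Hinge post 1 (1 leftmost seen from the robot, 4 rightmost; 120 mm apart): point on its vertical axis, 56 mm over the worktop. Post 6 mm thick, 12 mm knob, top at 93 mm; two stop pins 20 mm either side, 5 mm toward the bins, reach 36 mm up. Its tag: white upright plate, 4 mm thick, from 6 to 50 mm out from the axis, from 30 to 82 mm over the worktop. Axes as the board's.
- tag_1 (a joint): Angle (rad) of tag 1 about its vertical post. 0: points left (board +y) against its stop, shows the robot the ring face. It swings only through the robot's side (1.57: points at the robot) to 3.14: points right (board -y) against the other stop, shows the robot the bar face. Lightly stiff hinge (0.015 N m, about 0.5 N at 30 mm out): it stays where it is left.
- bay_1 (a point): Point on the worktop under the middle of the bin that stands behind post 1, 125 mm from the post's axis along board x.
- post_2 (a point): Hinge post 2 (1 leftmost seen from the robot, 4 rightmost; 120 mm apart): point on its vertical axis, 56 mm over the worktop. Post 6 mm thick, 12 mm knob, top at 93 mm; two stop pins 20 mm either side, 5 mm toward the bins, reach 36 mm up. Its tag: white upright plate, 4 mm thick, from 6 to 50 mm out from the axis, from 30 to 82 mm over the worktop. Axes as the board's.
- tag_2 (a joint): Angle (rad) of tag 2 about its vertical post. 0: points left (board +y) against its stop, shows the robot the ring face. It swings only through the robot's side (1.57: points at the robot) to 3.14: points right (board -y) against the other stop, shows the robot the bar face. Lightly stiff hinge (0.015 N m, about 0.5 N at 30 mm out): it stays where it is left.
- bay_2 (a point): Point on the worktop under the middle of the bin that stands behind post 2, 125 mm from the post's axis along board x.
- post_3 (a point): Hinge post 3 (1 leftmost seen from the robot, 4 rightmost; 120 mm apart): point on its vertical axis, 56 mm over the worktop. Post 6 mm thick, 12 mm knob, top at 93 mm; two stop pins 20 mm either side, 5 mm toward the bins, reach 36 mm up. Its tag: white upright plate, 4 mm thick, from 6 to 50 mm out from the axis, from 30 to 82 mm over the worktop. Axes as the board's.
- tag_3 (a joint): Angle (rad) of tag 3 about its vertical post. 0: points left (board +y) against its stop, shows the robot the ring face. It swings only through the robot's side (1.57: points at the robot) to 3.14: points right (board -y) against the other stop, shows the robot the bar face. Lightly stiff hinge (0.015 N m, about 0.5 N at 30 mm out): it stays where it is left.
- bay_3 (a point): Point on the worktop under the middle of the bin that stands behind post 3, 125 mm from the post's axis along board x.
- post_4 (a point): Hinge post 4 (1 leftmost seen from the robot, 4 rightmost; 120 mm apart): point on its vertical axis, 56 mm over the worktop. Post 6 mm thick, 12 mm knob, top at 93 mm; two stop pins 20 mm either side, 5 mm toward the bins, reach 36 mm up. Its tag: white upright plate, 4 mm thick, from 6 to 50 mm out from the axis, from 30 to 82 mm over the worktop. Axes as the board's.
- tag_4 (a joint): Angle (rad) of tag 4 about its vertical post. 0: points left (board +y) against its stop, shows the robot the ring face. It swings only through the robot's side (1.57: points at the robot) to 3.14: points right (board -y) against the other stop, shows the robot the bar face. Lightly stiff hinge (0.015 N m, about 0.5 N at 30 mm out): it stays where it is left.
- bay_4 (a point): Point on the worktop under the middle of the bin that stands behind post 4, 125 mm from the post's axis along board x.
- bin_a: Open grey plastic bin, 84 x 84 mm, 36 mm high, walls 3 mm, fixed on the worktop behind one of the posts (which one varies); it holds cup_1. Origin: centre of its underside. Axes as the board's.
- bin_b: Open grey plastic bin, 84 x 84 mm, 36 mm high, walls 3 mm, fixed on the worktop behind one of the posts (which one varies); it holds no cup, only the flat gauze pack. Origin: centre of its underside. Axes as the board's.
- bin_c: Open grey plastic bin, 84 x 84 mm, 36 mm high, walls 3 mm, fixed on the worktop behind one of the posts (which one varies); it holds cup_2. Origin: centre of its underside. Axes as the board's.
- bin_d: Open grey plastic bin, 84 x 84 mm, 36 mm high, walls 3 mm, fixed on the worktop behind one of the posts (which one varies); it is empty. Origin: centre of its underside. Axes as the board's.
- cup_1: Lidded specimen cup, 59 mm across, 68 mm high, loose, upright; origin: centre of its underside. Orange lid; stands in bin_a, top 71 mm over the worktop.
- cup_2: Lidded specimen cup, 59 mm across, 68 mm high, loose, upright; origin: centre of its underside. Orange lid; stands in bin_c, top 71 mm over the worktop.
- spare_cup: Lidded specimen cup, 59 mm across, 68 mm high, loose, upright; origin: centre of its underside. White lid; stands on the worktop past the left end of the board, in no bin. A bystander.
- gauze: Flat gauze pack 52 x 52 x 9 mm, loose, lies in bin_b. A bystander. Origin: centre of its underside.
- pen: Pen 145 mm long, 9 mm high, loose, lies on the worktop on the robot's side of the board, about along it, 100 mm from the post row. A bystander. Origin: centre of its underside.
There are look-alikes about, which are no part of the job. Leave any red look-alike of the bin_c alone.

How it is judged:
At the end, for the whole second after the job is handed in: Every tag is at rest: in front of the two bins that hold a specimen cup (bin_a and bin_c, wherever they stand) the tag is within 0.3 rad of its left stop, showing the robot the ring; in front of the other two it is within 0.3 rad of its right stop, showing the bar (((horizontal distance between any of bin_a, bin_c and bay_1 below 0.04 m and value of joint tag_1 below 0.3 rad) or (not (horizontal distance between any of bin_a, bin_c and bay_1 below 0.04 m) and value of joint tag_1 above 2.84 rad)) and ((horizontal distance between any of bin_a, bin_c and bay_2 below 0.04 m and value of joint tag_2 below 0.3 rad) or (not (horizontal distance between any of bin_a, bin_c and bay_2 below 0.04 m) and value of joint tag_2 above 2.84 rad)) and ((horizontal distance between any of bin_a, bin_c and bay_3 below 0.04 m and value of joint tag_3 below 0.3 rad) or (not (horizontal distance between any of bin_a, bin_c and bay_3 below 0.04 m) and value of joint tag_3 above 2.84 rad)) and ((horizontal distance between any of bin_a, bin_c and bay_4 below 0.04 m and value of joint tag_4 below 0.3 rad) or (not (horizontal distance between any of bin_a, bin_c and bay_4 below 0.04 m) and value of joint tag_4 above 2.84 rad)) and velocity of joint tag_1 between -0.1 and 0.1 rad/s and velocity of joint tag_2 between -0.1 and 0.1 rad/s and velocity of joint tag_3 between -0.1 and 0.1 rad/s and velocity of joint tag_4 between -0.1 and 0.1 rad/s); the robot touches nothing.
It fails at once if a cup, the gauze pack or the pen is lifted, carried or shoved more than 30 mm from where it was (distance of any of cup_1, cup_2, gauze, spare_cup, pen from where it was at the start of the episode above 0.03 m).
It fails at once if a cup is tipped over (20 degrees) (angle between any of cup_1, cup_2, spare_cup's own z axis and vertical above 0.35 rad).
It fails at once if a tag is pushed with more than 25 N (contact force between the fingers and tag_1 above 25 N or contact force between the fingers and tag_2 above 25 N or contact force between the fingers and tag_3 above 25 N or contact force between the fingers and tag_4 above 25 N).
It also fails if it takes over 51 s, if anything falls off the work surface, if the arm or the gripper's body presses on something with over 40 N, if the wrist force passes 120 N, or if a joint passes its speed limit or range.

### The arm

A 7-joint arm with a two-finger parallel gripper is mounted at the origin on a cart in front of the work surface, level with it; the furniture and walls round the work are solid. World frame = base frame: x ahead of the robot, y to its left, z up, the work surface at z = 0. Lengths are in m, angles in rad, forces in N, time in s.
With the tool pointing down it reaches from about 0.4 to 0.875 m from the base axis. Payload 19.3 kg.
Tool frame: the origin (TCP) lies at the very end of the fingers, on their centre line; the grasp point (between the pads) lies 19 mm behind it; z points along the fingers, y is the line along which they close (so a half turn about z gives the same grasp; the last joint's range is limited). The gripper opens to 85 mm and grips with 20 to 120 N. Pads are 22 mm wide; open, the fingers measure 114 mm over their backs; the gripper's body (76 mm by 85 mm) begins 54 mm behind the grasp point. The pads swing forward as they close: fully open they stand 13 mm farther back than shut.
Start: joints at [-1.375, 0.521, -0.036, 1.599, 0.021, 1.021, -0.113], TCP at [0.164, 0.603, 0.231] pointing down, gripper open.
Joint ranges: [-2.91, 2.91], [-0.3, 2.13], [-1.5, 1.42], [0.17, 2.43], [-1.26, 4.41], [0.16, 1.93], [-2.52, 2.52]. Speed limits (rad/s): [1.89, 1.89, 2.39, 2.39, 3.01, 3.01, 3.01].

### API

Orientations are given as [roll, pitch, yaw] about the fixed x, y, z axes, in that order (R = Rz(yaw) Ry(pitch) Rx(roll)).
In Python, from workcell import monitor, optics, job_done gives the robot as it stands.
- The arm moves only by the shell command python3 -m handwheel 'ROWS' [FORCE]. ROWS is JSON, a list of rows, each an object of numbers: "dx", "dy", "dz": the shift along the tool's x, y, z in cm; "wx", "wy", "wz": the turn, a rotation vector about the tool's x, y, z in rad; "claw": the opening in per cent of the stroke, from 0 (shut) to 100 (fully open). A call has 1 to 8 rows; each row shifts and turns the commanded pose from where the row before left it, along the tool's axes as they then stand; what a row does not reach is not made up. A row lasts 1/8 s, in which the tool goes at most 62.5 mm and 10.7 degrees, less where a joint would pass 70% of its speed; a pose out of reach is approached as far as the arm can. A call with a gripper value outside its range is refused whole. The fingers move at their own pace and stop on an object; FORCE is the grip in N (left out, the last holds). Time passes only in rows, so rows that do not move let the fingers close. It gives the time, the measured TCP pose, the force, the opening and the grip force at its end, in the units of the state.
- monitor.observe(): the state, without advancing time (a new reading comes with each control period).
- optics.grab_frame(name): name is "scene" or "top" or "wrist"; returns a dict with "frame" (420x560x3 uint8, blue, green, red), "fovy" (degrees; the focal length in pixels is half the picture's height over the tangent of half this angle, whatever the lens; pixels are square), "cx", "cy" (the principal point, pixels), "R" (3x3) and "t" (3): a world point X has camera coordinates R X + t. Camera axes: x right, y down, z forward; pixel columns grow to the right and rows downward; lengths in m; the calibration is good to about 2 mm. A picture is of the moment at which its call begins. There is no depth.
- job_done(): hands the job in; it is judged then, once.
Trained networks look in the newest picture that a camera, given by its name, has taken for a name from the list of things; names that differ only in an ending like _2 or _b are one class to them, and where a whole thing is asked for, a point or a joint stands for the part that bears it (a point fixed in the world has none). Each returns a list of dicts, best first, with "p" (0 to 1); they miss things now and then, are a little off and sometimes report something else, mostly with a low value. They report only what shows in the picture. A call takes as long as a camera call. They do not tell look-alikes from the thing itself.
- optics.masks_of(name, camera): "region" (420x560 bool, what is visible of it) and "rect" ([left, top, width, height] in pixels, round what is visible of it).
The state is a dict: "clock": time; "qpos": joint angles; "qd": joint speeds; "joint_efforts": joint torques, N m; "position": TCP position; "tool_rot": TCP orientation; "force": force on the tool from outside, world axes, zero at the start; "moment": the same for the moment, N m; "grip_width": finger opening in m; "finger_force": force on a finger pad.
Only numpy, scipy, OpenCV 4.12 (cv2) and the standard library are available. Lean on these libraries where they do the work, as an engineer would, in place of code of your own. Each camera call takes 0.05 s, during which the arm holds its last target. There are 200 camera calls.

## Working session

There is one attempt and no reset: what is moved stays moved. The work goes in short steps, Python scripts to look and compute and a shell command to move; the robot and the scene stay as the last step left them, time stands still between calls to the robot, and variables do not carry over. Pictures are saved under pics/ and viewed, at most 10 in all, crops included, and the job is handed in when it is done.

```bash
mkdir -p pics
python3 - <<'E'
from workcell import monitor, optics
import cv2,json,numpy as np
s=monitor.observe(); print({k:np.round(s[k],3).tolist() for k in('clock','position','tool_rot','force','grip_width')})
for c in('top','scene'):
    f=optics.grab_frame(c); cv2.imwrite(f'pics/{c}0.png',f['frame'])
    json.dump({k:np.array(f[k]).tolist() for k in('fovy','cx','cy','R','t')},open(f'{c}.json','w'))
    print(c,f['fovy'],f['cx'],f['cy'],np.round(f['R'],3).tolist(),np.round(f['t'],3).tolist())
    for n in('tag_board','post_1','tag_1','bin_a','cup_1','pen'):
        for m in optics.masks_of(n,c)[:7]: 
            ys,xs=np.nonzero(m['region']);print(c,n,round(m['p'],2),m['rect'],round(xs.mean(),1),round(ys.mean(),1))
E
```

```text
{'clock': 0.0, 'position': [0.164, 0.603, 0.231], 'tool_rot': [-3.14, 0.0, 2.876], 'force': [0.305, -0.379, -0.71], 'grip_width': 0.085}
top 48.977685103166515 277.03528107360444 212.60526679714613 [[0.015, -1.0, 0.027], [-0.992, -0.019, -0.129], [0.129, -0.025, -0.991]] [0.053, 0.611, 1.015]
top tag_board 0.67 [187.7, 250.1, 206.9, 32.8] 287.4 265.5
top post_1 0.75 [184.8, 245.3, 207.0, 37.9] 287.9 265.4
top tag_1 0.38 [376.8, 250.1, 17.2, 14.0] 385.2 259.5
top bin_a 0.9 [311.1, 109.7, 38.0, 40.5] 328.2 130.2
top bin_a 0.72 [187.2, 245.1, 208.8, 39.1] 287.2 265.5
top bin_a 0.71 [340.7, 190.0, 43.1, 38.3] 362.3 207.4
top bin_a 0.67 [186.0, 197.0, 43.5, 41.6] 207.7 215.3
top bin_a 0.63 [239.8, 194.0, 38.8, 38.7] 257.3 214.7
top cup_1 0.66 [249.2, 198.2, 27.1, 29.5] 262.2 212.3
top pen 0.78 [274.6, 308.5, 52.4, 5.1] 303.1 307.5
top pen 0.4 [187.0, 248.5, 202.9, 36.7] 287.8 265.3
scene 49.75854568701314 282.1535942652133 206.0551989274137 [[-0.509, -0.861, 0.01], [-0.44, 0.251, -0.862], [0.74, -0.443, -0.507]] [0.371, 0.31, 0.532]
scene tag_board 0.71 [214.7, 191.0, 205.0, 124.7] 314.5 256.8
scene post_1 0.9 [217.2, 190.2, 205.5, 123.0] 314.1 257.0
scene tag_1 0.9 [224.9, 256.6, 28.2, 39.2] 236.7 274.3
scene tag_1 0.72 [302.3, 229.3, 27.2, 32.7] 317.5 240.5
scene tag_1 0.64 [390.5, 192.8, 26.9, 27.8] 406.0 204.4
scene tag_1 0.58 [333.8, 215.3, 24.7, 30.3] 346.1 228.6
scene bin_a 0.9 [242.0, 216.5, 54.8, 35.2] 267.7 235.8
scene bin_a 0.84 [331.4, 180.4, 52.6, 37.3] 356.0 198.5
scene bin_a 0.84 [263.8, 160.8, 43.6, 28.9] 284.9 175.9
scene bin_a 0.76 [186.4, 225.7, 57.1, 50.7] 215.5 250.0
scene bin_a 0.7 [286.2, 200.0, 56.2, 32.5] 312.9 216.6
scene cup_1 0.94 [300.3, 187.3, 34.0, 31.1] 316.6 202.4
scene cup_1 0.69 [256.7, 202.6, 29.2, 30.9] 271.0 218.5
scene cup_1 0.37 [217.4, 192.2, 205.3, 119.4] 314.4 256.9
scene pen 0.57 [392.2, 192.6, 25.6, 26.7] 406.1 204.7
scene pen 0.52 [346.2, 268.0, 52.1, 27.1] 373.5 280.1
```

View pics/top0.png

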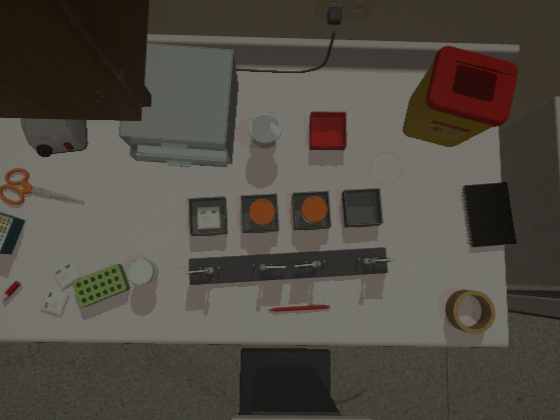

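View pics/scene0.png

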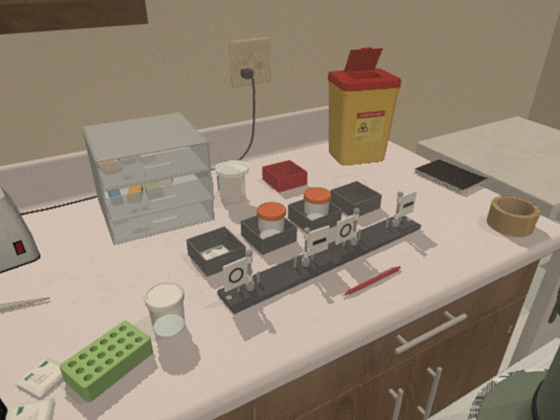

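The top view shows, left to right (bins at row ~210): bin 1 gauze (207,215), bins 2 and 3 orange-lidded cups (262,212) and (314,210), bin 4 empty (362,207). In the scene view the tags read ring, bar, ring, bar, so tag 1 has to go to bar and tag 2 to ring. Next I'll fit the board pose and check it with an overlay.

```bash
cat > h.py <<'E'
import numpy as np,json,cv2
def cam(c):
    d=json.load(open(c+'.json'));d['R']=np.array(d['R']);d['t']=np.array(d['t']);d['f']=210/np.tan(np.radians(d['fovy'])/2);return d
def proj(c,X):
    p=np.atleast_2d(X)@c['R'].T+c['t'];return p[:,:2]/p[:,2:]*c['f']+[c['cx'],c['cy']]
def back(c,uv,z):
    uv=np.atleast_2d(uv);r=np.c_[(uv-[c['cx'],c['cy']])/c['f'],np.ones(len(uv))]@c['R'];o=-c['R'].T@c['t']
    return o+r*((z-o[2])/r[:,2])[:,None]
def b2w(b,P):
    P=np.atleast_2d(P);s,k=np.sin(b[2]),np.cos(b[2]);return np.c_[b[0]+k*P[:,0]-s*P[:,1],b[1]+s*P[:,0]+k*P[:,1],P[:,2]]
E
python3 - <<'E'
from h import *
from scipy.optimize import least_squares
T,S=cam('top'),cam('scene')
it=cv2.imread('pics/top0.png');is_=cv2.imread('pics/scene0.png')
# board corners by dark threshold, top view (opened)
g=cv2.cvtColor(it,cv2.COLOR_BGR2GRAY)
m=np.zeros_like(g);m[244:288,180:396]=(g[244:288,180:396]<75)*255
m=cv2.morphologyEx(m,cv2.MORPH_CLOSE,np.ones((7,7)));m=cv2.morphologyEx(m,cv2.MORPH_OPEN,np.ones((9,9)))
ys,xs=np.nonzero(m);print(xs.min(),xs.max(),ys.min(),ys.max())
W=back(T,np.c_[xs,ys],.012)[:,:2].astype(np.float32)
r=cv2.minAreaRect(W);c=W.mean(0);v=np.linalg.svd(W-c,full_matrices=False)[2][0];v*=np.sign(v[1]);yaw=np.arctan2(-v[0],v[1])
print(r,c,yaw)
b=[*r[0],yaw];print('b',b)
json.dump(b,open('b.json','w'))
ys_=[.18,.06,-.06,-.18]
big=lambda im,x,y,w,h,k:cv2.resize(im[y:y+h,x:x+w],None,fx=k,fy=k,interpolation=cv2.INTER_CUBIC)
for nm,C,im,box,k in(('t',T,it,(180,190,220,130),3.6),('s',S,is_,(180,160,250,160),3.2)):
    o=big(im,*box,k);o=cv2.convertScaleAbs(o,alpha=1.3,beta=30)
    q=lambda P:((proj(C,b2w(b,P))-box[:2]+.5)*k).astype(int)
    cv2.polylines(o,[q([[-.03,-.23,.012],[.03,-.23,.012],[.03,.23,.012],[-.03,.23,.012]])],True,(0,255,0),1)
    for y in ys_:
        cv2.polylines(o,[q([[0,y,.012],[0,y,.093]])],False,(255,0,255),1)
        cv2.circle(o,tuple(q([[.125,y,.036]])[0].tolist()),4,(255,255,0),1)
    cv2.imwrite(f'pics/o{nm}.png',o)
print(b2w(b,[[0,y,.056] for y in ys_]).round(4).tolist())
E
```

```text
189 386 248 284
((0.49130502343177795, 0.03499406576156616), (0.06119837611913681, 0.4574540853500366), 4.288393974304199) [0.49062508 0.03696404] 0.07463287
b [0.49130502343177795, 0.03499406576156616, np.float32(0.07463287)]Traceback (most recent call last):
  File "<stdin>", line 14, in <module>
    for chunk in iterable:
                 ^^^^^^^^
    yield from _iterencode_list(o, _current_indent_level)
    yield from chunks
    o = _default(o)
    raise TypeError(f'Object of type {o.__class__.__name__} '
                    f'is not JSON serializable')
TypeError: Object of type float32 is not JSON serializable
```

Run:
```python
from h import *
b=[.4913,.0350,.0748];json.dump(b,open('b.json','w'))
T,S=cam('top'),cam('scene')
it=cv2.imread('pics/top0.png');is_=cv2.imread('pics/scene0.png')
ys_=[.18,.06,-.06,-.18]
for nm,C,im,box,k in(('t',T,it,(180,190,220,130),3.6),('s',S,is_,(180,160,250,160),3.2)):
    x,y,w,h=box;o=cv2.resize(im[y:y+h,x:x+w],None,fx=k,fy=k,interpolation=cv2.INTER_CUBIC);o=cv2.convertScaleAbs(o,alpha=1.3,beta=30)
    q=lambda P:((proj(C,b2w(b,np.array(P)))-box[:2]+.5)*k).astype(int)
    cv2.polylines(o,[q([[-.03,-.23,.012],[.03,-.23,.012],[.03,.23,.012],[-.03,.23,.012]])],True,(0,255,0),1)
    for y in ys_:
        cv2.polylines(o,[q([[0,y,.012],[0,y,.093]])],False,(255,0,255),1)
        cv2.circle(o,tuple(q([[.125,y,.036]])[0].tolist()),4,(255,255,0),1)
    cv2.imwrite(f'pics/o{nm}.png',o)
print(b2w(b,np.array([[0,y,.056] for y in ys_])).round(4).tolist())
print('pen',back(T,[303,307.5],.005).round(3),'spare',back(T,[141,271],.068).round(3))
```

```text
[[0.4778, 0.2145, 0.056], [0.4868, 0.0948, 0.056], [0.4958, -0.0248, 0.056], [0.5048, -0.1445, 0.056]]
pen [[ 0.396 -0.001  0.005]] spare [[0.473 0.357 0.068]]
```

View pics/ot.png

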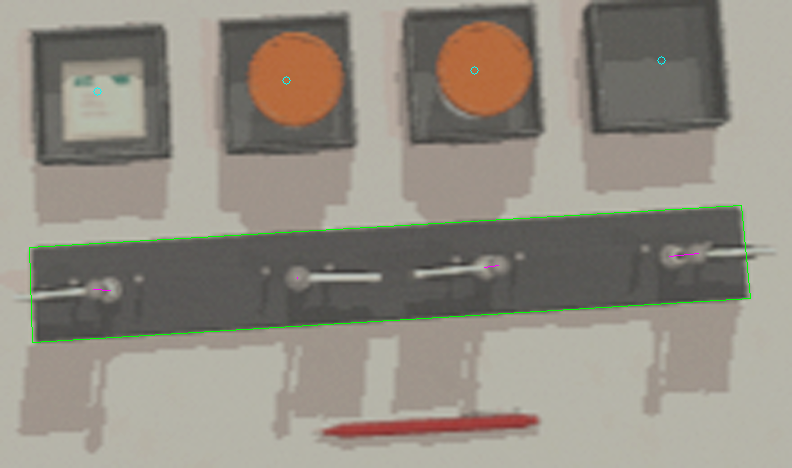

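View pics/os.png

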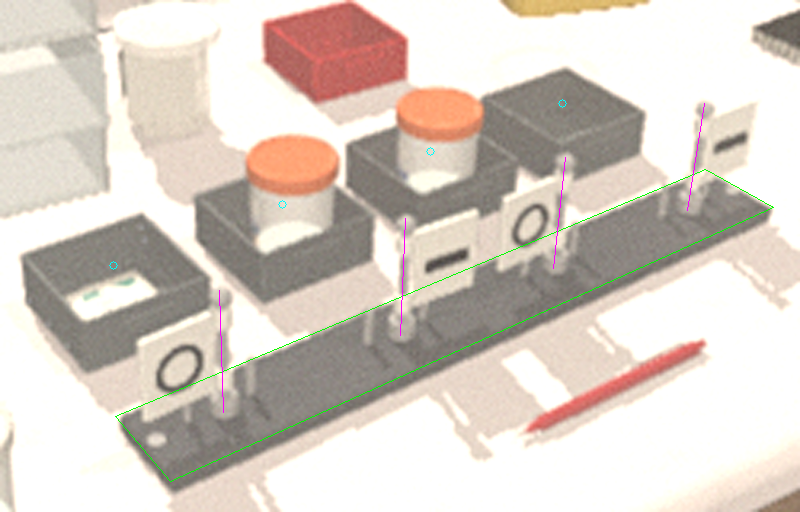

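The overlays fit to within about 2 mm: all four posts sit on their model lines, and all the tags rest near their stops. Next I turn the tool onto the board axes, so tool x is −board x and tool y is +board y, shut the claw, and go behind tag 1.

```bash
cat > st.py <<'E'
from workcell import monitor
from h import *
b=json.load(open('b.json'));s=monitor.observe();p=np.array(s['position']);k,n=np.cos(b[2]),np.sin(b[2])
d=p[:2]-b[:2];L=np.array([k*d[0]+n*d[1],-n*d[0]+k*d[1],p[2]])*1000
print('t',round(s['clock'],2),'board mm',L.round(1),'rel post1 y',(L[1]-180).round(1),'post2 y',(L[1]-60).round(1),'rpy',np.round(s['tool_rot'],3),'F',np.round(s['force'],1),'w',round(s['grip_width'],4))
E
python3 -m handwheel '[{"wz":-0.17,"claw":0},{"wz":-0.17},{"dx":-4,"dy":-4.7},{"dx":-4,"dy":-4.7},{"dx":-4,"dy":-4.7},{"dx":-4,"dy":-4.7},{"dx":-4,"dy":-4.7},{"dx":-4,"dy":-4.7}]'; python3 st.py
```

```text
t 0.7 board mm [-283.7  590.9  231.3] rel post1 y 410.9 post2 y 530.9 rpy [-3.142 -0.     2.876] F [ 0.4  0.4 -0.2] w 0.0853schema error: expected keys dx, dy, dz, wx, wy, wz, claw
```

```bash
python3 -m handwheel '[{"dx":0,"dy":0,"dz":0,"wx":0,"wy":0,"wz":-0.17,"claw":0},{"dx":0,"dy":0,"dz":0,"wx":0,"wy":0,"wz":-0.17,"claw":0},{"dx":-4,"dy":-4.7,"dz":0,"wx":0,"wy":0,"wz":0,"claw":0},{"dx":-4,"dy":-4.7,"dz":0,"wx":0,"wy":0,"wz":0,"claw":0},{"dx":-4,"dy":-4.7,"dz":0,"wx":0,"wy":0,"wz":0,"claw":0},{"dx":-4,"dy":-4.7,"dz":0,"wx":0,"wy":0,"wz":0,"claw":0},{"dx":-4,"dy":-4.7,"dz":0,"wx":0,"wy":0,"wz":0,"claw":0},{"dx":-4,"dy":-4.7,"dz":0,"wx":0,"wy":0,"wz":0,"claw":0}]'; python3 st.py
```

```text
clock: 1.7
position: [0.4257, 0.3381, 0.2316]
tool_rot: [3.141, 0.0, -3.067]
force: [0.3, 0.9, 0.3]
grip_width: 0.0001
finger_force: 0.0
t 1.7 board mm [-42.8 307.1 231.6] rel post1 y 127.1 post2 y 247.1 rpy [ 3.141  0.    -3.067] F [0.3 0.9 0.3] w 0.0001
```

```bash
python3 -m handwheel '[{"dx":-4.15,"dy":-4.6,"dz":0,"wx":0,"wy":0,"wz":0,"claw":0},{"dx":-4.15,"dy":-4.6,"dz":0,"wx":0,"wy":0,"wz":0,"claw":0},{"dx":0,"dy":0,"dz":5,"wx":0,"wy":0,"wz":0,"claw":0},{"dx":0,"dy":0,"dz":5,"wx":0,"wy":0,"wz":0,"claw":0},{"dx":0,"dy":0,"dz":3,"wx":0,"wy":0,"wz":0,"claw":0},{"dx":0,"dy":0,"dz":0,"wx":0,"wy":0,"wz":0,"claw":0}]' | head -2; python3 st.py
```

```text
clock: 2.45
position: [0.513, 0.2535, 0.0997]
t 2.45 board mm [ 38.  216.2  99.7] rel post1 y 36.2 post2 y 156.2 rpy [-3.140e+00 -3.000e-03 -3.067e+00] F [0.5 0.  1.2] w -0.0001
```

```bash
python3 -m handwheel '[{"dx":0,"dy":0,"dz":3.4,"wx":0,"wy":0,"wz":0,"claw":0},{"dx":0,"dy":0,"dz":0,"wx":0,"wy":0,"wz":0,"claw":0},{"dx":1,"dy":0,"dz":0,"wx":0,"wy":0,"wz":0,"claw":0},{"dx":1,"dy":0,"dz":0,"wx":0,"wy":0,"wz":0,"claw":0},{"dx":1,"dy":0,"dz":0,"wx":0,"wy":0,"wz":0,"claw":0},{"dx":1,"dy":0,"dz":0,"wx":0,"wy":0,"wz":0,"claw":0}]' | head -4; python3 st.py
python3 -m handwheel '[{"dx":0.8,"dy":0,"dz":0,"wx":0,"wy":0,"wz":0,"claw":0},{"dx":0.8,"dy":0,"dz":0,"wx":0,"wy":0,"wz":0,"claw":0},{"dx":0.8,"dy":0,"dz":0,"wx":0,"wy":0,"wz":0,"claw":0},{"dx":0,"dy":0,"dz":0,"wx":0,"wy":0,"wz":0,"claw":0}]' | head -4; python3 st.py
```

```text
clock: 3.2
position: [0.4735, 0.2511, 0.0678]
tool_rot: [3.141, 0.001, -3.067]
force: [0.1, 0.3, 0.9]
t 3.2 board mm [ -1.6 216.8  67.8] rel post1 y 36.8 post2 y 156.8 rpy [ 3.141e+00  1.000e-03 -3.067e+00] F [0.1 0.3 0.9] w -0.0002
clock: 3.7
position: [0.4496, 0.2492, 0.0673]
tool_rot: [-3.141, -0.0, -3.067]
force: [0.3, -1.0, 0.5]
t 3.7 board mm [-25.6 216.8  67.3] rel post1 y 36.8 post2 y 156.8 rpy [-3.141 -0.    -3.067] F [ 0.3 -1.   0.5] w -0.0001
```

```bash
python3 -m handwheel '[{"dx":0.2,"dy":-0.9,"dz":0,"wx":0,"wy":0,"wz":0,"claw":0},{"dx":0.2,"dy":-0.9,"dz":0,"wx":0,"wy":0,"wz":0,"claw":0},{"dx":0.2,"dy":-0.9,"dz":0,"wx":0,"wy":0,"wz":0,"claw":0},{"dx":0,"dy":-0.9,"dz":0,"wx":0,"wy":0,"wz":0,"claw":0},{"dx":0,"dy":-0.9,"dz":0,"wx":0,"wy":0,"wz":0,"claw":0},{"dx":0,"dy":-0.9,"dz":0,"wx":0,"wy":0,"wz":0,"claw":0},{"dx":0,"dy":-0.9,"dz":0,"wx":0,"wy":0,"wz":0,"claw":0},{"dx":0,"dy":0,"dz":0,"wx":0,"wy":0,"wz":0,"claw":0}]' | head -4; python3 st.py
python3 - <<'E'
from workcell import optics
import cv2
f=optics.grab_frame('scene')['frame'][160:320,180:430];cv2.imwrite('pics/s1.png',cv2.resize(f,None,fx=3,fy=3))
E
```

```text
clock: 4.7
position: [0.449, 0.1851, 0.0673]
tool_rot: [-3.141, -0.0, -3.069]
force: [-0.2, -0.7, 0.1]
t 4.7 board mm [-31.  152.9  67.3] rel post1 y -27.1 post2 y 92.9 rpy [-3.141 -0.    -3.069] F [-0.2 -0.7  0.1] w 0.0
```

View pics/s1.png

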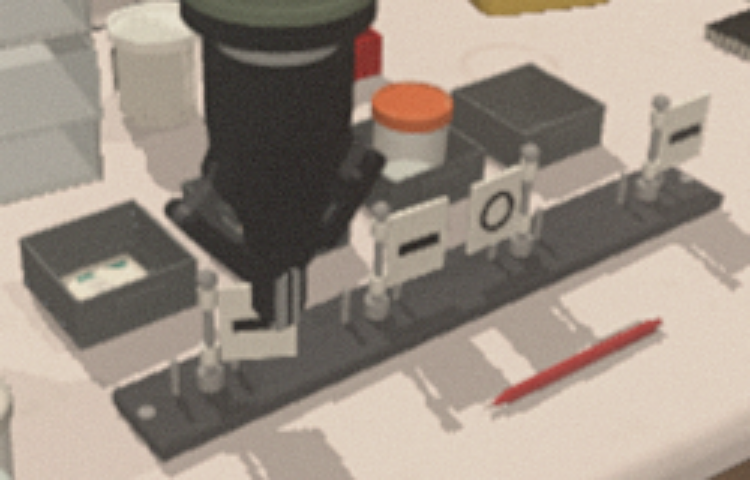

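The finger stands in front of tag 1, near (280,300) in the crop. The tag shows the bar but isn't fully round, so I push it toward the bins, then back off and rise.

```bash
python3 -m handwheel '[{"dx":-0.5,"dy":0,"dz":0,"wx":0,"wy":0,"wz":0,"claw":0},{"dx":-0.5,"dy":0,"dz":0,"wx":0,"wy":0,"wz":0,"claw":0},{"dx":-0.4,"dy":0,"dz":0,"wx":0,"wy":0,"wz":0,"claw":0},{"dx":-0.2,"dy":0,"dz":0,"wx":0,"wy":0,"wz":0,"claw":0},{"dx":0,"dy":0,"dz":0,"wx":0,"wy":0,"wz":0,"claw":0}]' | head -4; python3 st.py
```

```text
clock: 5.38
position: [0.465, 0.1872, 0.0673]
tool_rot: [-3.142, 0.0, -3.068]
force: [-0.1, -0.1, -0.3]
t 5.38 board mm [-14.9 153.7  67.3] rel post1 y -26.3 post2 y 93.7 rpy [-3.142  0.    -3.068] F [-0.1 -0.1 -0.3] w -0.0001
```

```bash
python3 -m handwheel '[{"dx":-0.15,"dy":0,"dz":0,"wx":0,"wy":0,"wz":0,"claw":0},{"dx":0,"dy":0,"dz":0,"wx":0,"wy":0,"wz":0,"claw":0}]' | head -4; python3 st.py
python3 -m handwheel '[{"dx":1.5,"dy":0,"dz":0,"wx":0,"wy":0,"wz":0,"claw":0},{"dx":0,"dy":0,"dz":-5.5,"wx":0,"wy":0,"wz":0,"claw":0},{"dx":-2.3,"dy":-4.3,"dz":-1,"wx":0,"wy":0,"wz":0,"claw":0},{"dx":-2.3,"dy":-4.3,"dz":0,"wx":0,"wy":0,"wz":0,"claw":0},{"dx":-2.3,"dy":-4.3,"dz":0,"wx":0,"wy":0,"wz":0,"claw":0},{"dx":0,"dy":0,"dz":0,"wx":0,"wy":0,"wz":0,"claw":0}]' | head -4; python3 st.py
```

```text
clock: 5.62
position: [0.4664, 0.1873, 0.0673]
tool_rot: [3.142, 0.0, -3.067]
force: [0.7, 0.4, 0.1]
t 5.62 board mm [-13.5 153.7  67.3] rel post1 y -26.3 post2 y 93.7 rpy [ 3.142  0.    -3.067] F [0.7 0.4 0.1] w 0.0001
clock: 6.38
position: [0.5302, 0.0592, 0.1322]
tool_rot: [-3.14, 0.0, -3.072]
force: [-1.1, 0.6, 0.2]
t 6.38 board mm [ 40.6  21.3 132.2] rel post1 y -158.7 post2 y -38.7 rpy [-3.14   0.    -3.072] F [-1.1  0.6  0.2] w 0.0002
```

Now behind tag 2: I lower, then pull toward the robot.

```bash
python3 -m handwheel '[{"dx":0,"dy":0.3,"dz":3.5,"wx":0,"wy":0,"wz":0,"claw":0},{"dx":0,"dy":0,"dz":3,"wx":0,"wy":0,"wz":0,"claw":0},{"dx":0,"dy":0,"dz":0,"wx":0,"wy":0,"wz":0,"claw":0},{"dx":1,"dy":0,"dz":0,"wx":0,"wy":0,"wz":0,"claw":0},{"dx":1,"dy":0,"dz":0,"wx":0,"wy":0,"wz":0,"claw":0},{"dx":1,"dy":0,"dz":0,"wx":0,"wy":0,"wz":0,"claw":0},{"dx":1,"dy":0,"dz":0,"wx":0,"wy":0,"wz":0,"claw":0}]' | head -4; python3 st.py
python3 -m handwheel '[{"dx":0.9,"dy":0,"dz":0,"wx":0,"wy":0,"wz":0,"claw":0},{"dx":0.9,"dy":0,"dz":0,"wx":0,"wy":0,"wz":0,"claw":0},{"dx":0.9,"dy":0,"dz":0,"wx":0,"wy":0,"wz":0,"claw":0},{"dx":0,"dy":0,"dz":0,"wx":0,"wy":0,"wz":0,"claw":0}]' | head -4; python3 st.py
```

```text
clock: 7.25
position: [0.4892, 0.0627, 0.0678]
tool_rot: [3.141, 0.001, -3.067]
force: [0.7, -0.2, -0.2]
t 7.25 board mm [-0.  27.8 67.8] rel post1 y -152.2 post2 y -32.2 rpy [ 3.141e+00  1.000e-03 -3.067e+00] F [ 0.7 -0.2 -0.2] w -0.0
clock: 7.75
position: [0.462, 0.0606, 0.0673]
tool_rot: [-3.141, -0.001, -3.067]
force: [-1.1, -0.0, -0.1]
t 7.75 board mm [-27.3  27.7  67.3] rel post1 y -152.3 post2 y -32.3 rpy [-3.141e+00 -1.000e-03 -3.067e+00] F [-1.1 -0.  -0.1] w -0.0002
```

```bash
python3 -m handwheel '[{"dx":0.2,"dy":0.9,"dz":0,"wx":0,"wy":0,"wz":0,"claw":0},{"dx":0.2,"dy":0.9,"dz":0,"wx":0,"wy":0,"wz":0,"claw":0},{"dx":0,"dy":0.9,"dz":0,"wx":0,"wy":0,"wz":0,"claw":0},{"dx":0,"dy":0.9,"dz":0,"wx":0,"wy":0,"wz":0,"claw":0},{"dx":0,"dy":0.9,"dz":0,"wx":0,"wy":0,"wz":0,"claw":0},{"dx":0,"dy":0.8,"dz":0,"wx":0,"wy":0,"wz":0,"claw":0},{"dx":0,"dy":0.7,"dz":0,"wx":0,"wy":0,"wz":0,"claw":0},{"dx":0,"dy":0,"dz":0,"wx":0,"wy":0,"wz":0,"claw":0}]' | head -4; python3 st.py
python3 -m handwheel '[{"dx":-0.5,"dy":0,"dz":0,"wx":0,"wy":0,"wz":0,"claw":0},{"dx":-0.5,"dy":0,"dz":0,"wx":0,"wy":0,"wz":0,"claw":0},{"dx":-0.4,"dy":0,"dz":0,"wx":0,"wy":0,"wz":0,"claw":0},{"dx":-0.2,"dy":0,"dz":0,"wx":0,"wy":0,"wz":0,"claw":0},{"dx":0,"dy":0,"dz":0,"wx":0,"wy":0,"wz":0,"claw":0}]' | head -4; python3 st.py
```

```text
clock: 8.75
position: [0.4542, 0.1208, 0.0673]
tool_rot: [3.141, 0.0, -3.067]
force: [0.5, -1.2, -0.1]
t 8.75 board mm [-30.6  88.3  67.3] rel post1 y -91.7 post2 y 28.3 rpy [ 3.141  0.    -3.067] F [ 0.5 -1.2 -0.1] w 0.0
clock: 9.38
position: [0.4703, 0.1213, 0.0673]
tool_rot: [-3.142, -0.0, -3.068]
force: [0.0, 0.5, 0.6]
t 9.38 board mm [-14.5  87.6  67.3] rel post1 y -92.4 post2 y 27.6 rpy [-3.142 -0.    -3.068] F [0.  0.5 0.6] w -0.0001
```

Push slightly further to the stop, back off, rise, move clear of the view and look.

```bash
python3 -m handwheel '[{"dx":-0.1,"dy":0,"dz":0,"wx":0,"wy":0,"wz":0,"claw":0},{"dx":0,"dy":0,"dz":0,"wx":0,"wy":0,"wz":0,"claw":0},{"dx":1.5,"dy":0,"dz":0,"wx":0,"wy":0,"wz":0,"claw":0},{"dx":0,"dy":0,"dz":-6,"wx":0,"wy":0,"wz":0,"claw":0},{"dx":0,"dy":0,"dz":-6,"wx":0,"wy":0,"wz":0,"claw":0},{"dx":0,"dy":5,"dz":-4,"wx":0,"wy":0,"wz":0,"claw":0},{"dx":0,"dy":6,"dz":0,"wx":0,"wy":0,"wz":0,"claw":0},{"dx":0,"dy":6,"dz":0,"wx":0,"wy":0,"wz":0,"claw":0}]' | head -4
python3 -m handwheel '[{"dx":0,"dy":6,"dz":0,"wx":0,"wy":0,"wz":0,"claw":0},{"dx":0,"dy":6,"dz":0,"wx":0,"wy":0,"wz":0,"claw":0},{"dx":2,"dy":5,"dz":0,"wx":0,"wy":0,"wz":0,"claw":0},{"dx":4,"dy":4,"dz":0,"wx":0,"wy":0,"wz":0,"claw":0},{"dx":0,"dy":0,"dz":0,"wx":0,"wy":0,"wz":0,"claw":0}]' | head -4;python3 st.py
python3 - <<'E'
from workcell import optics
import cv2,numpy as np
a=cv2.resize(optics.grab_frame('top')['frame'][190:320,180:400],(600,354));b=cv2.resize(optics.grab_frame('scene')['frame'][160:320,180:430],(380,243))
o=np.zeros((597,600,3),np.uint8);o[:354]=a;o[354:,:380]=b;cv2.imwrite('pics/e.png',o)
E
```

```text
clock: 10.38
position: [0.4428, 0.2902, 0.2269]
tool_rot: [3.141, 0.001, -3.068]
force: [0.4, -0.2, -0.1]
clock: 11.0
position: [0.3634, 0.4964, 0.2257]
tool_rot: [3.141, -0.002, -3.061]
force: [0.0, -0.6, -0.6]
t 11.0 board mm [-93.1 469.7 225.7] rel post1 y 289.7 post2 y 409.7 rpy [ 3.141e+00 -2.000e-03 -3.061e+00] F [ 0.  -0.6 -0.6] w 0.0003
```

View pics/e.png

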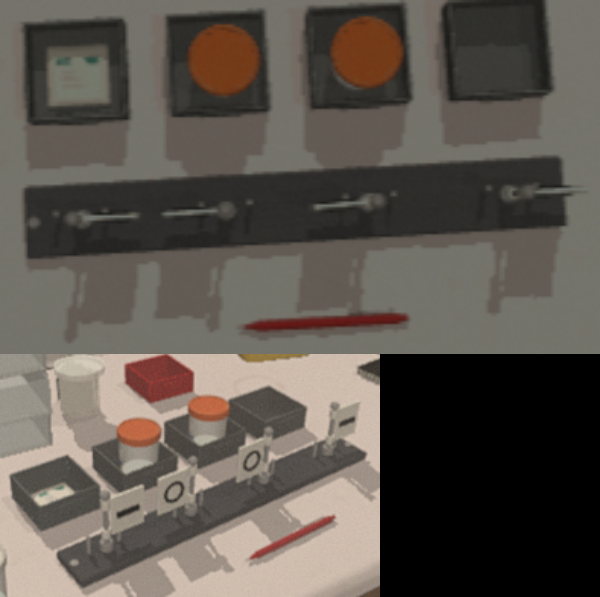

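The tags now read bar, ring, ring, bar, and all lie along the board: tag 1 at (105,217) points right and tag 2 at (195,212) points left. The cups, gauze and pen haven't moved.

```bash
python3 -c "from workcell import job_done; print(job_done())"
```

```text
the job is handed in; nothing more can be done
None
```

I pushed tag 1 over to bar and tag 2 over to ring. The last pictures showed bar, ring, ring, bar along the row, matching the cups in bins 2 and 3, with nothing else moved. I handed the job in after about 11 s of robot time; no verdict came back.

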